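# Bed the casting flask on the vacuum table

## Task

The casting table has two wells, each with a sprung brass ring; its red-ball selector lever leans towards the well that is open to the pump. Take the small steel flask from the board, keep it upright, stand it in the ring of that well and press it down against the springs, firmly but without ramming it, until it beds on the orange seal, and finish while still holding it down there. Press nothing into the other well, and leave the lever and everything else on the bench as it is.

Things in the scene. Friction and masses are not known exactly. Their poses are not given: they have to be found in the camera images.
- flask: the small flask: upright plain steel cylinder filled with white plaster, 51 mm diameter, 90 mm tall, about 0.42 kg (0.36 to 0.48), bottom edge bevelled 1 mm. Origin: centre of its underside, z up. It stands on the board beside the big flask; which of the two places it has varies
- big_flask: the large flask, 76 mm diameter, 100 mm tall, 1.1 kg, on the same board, centres 120 to 127 mm apart; too big for the rings, to be left alone. Origin: centre of its underside
- board: fixed terracotta-coloured soldering board, 160 x 240 x 15 mm, its long side along its own y. Origin: centre of its underside on the bench
- station: fixed vacuum casting table: blue box with a grey deck, 256 (x) x 356 (y) mm, deck 80 mm above the bench. Origin: centre of its underside; own +y is the left-well side, own -x the switch panel side that faces the robot. Wells at own x = -25, y = +90 (left) and -90 mm (right). Gauge and relief valve on the deck's +x corners rise 30 mm above it
- selector: selector lever on the deck between the wells: steel stick with a 22 mm red ball, pivot at own station x = 70, y = 0 mm, 24 mm above the deck. It has tipped over to one side, about 0.7 rad from upright towards station +y (left well) or -y (right well), never upright. Origin: the pivot; own z runs along the stick to the ball, own x is the hinge, parallel to station x
- selector_ball (a point): centre of the red ball, 66 mm from the pivot. In the station's frame it lies about 43 mm to the +y side when the left well is open to the pump, about 43 mm to the -y side when the right well is
- seat_left (a point): left well: centre of the seat plane of the sprung brass ring, on which the flask's underside stands (three tabs); 42 mm above the deck when free, moves down with the ring. The ring is 70 mm outside, 56 mm bore, with a 61 mm wide mouth; its rim stands 15 mm above the seat. Three guide posts with nuts, 43 mm from the axis, end 54 mm above the deck
- seat_right (a point): right well: the same point of its ring, same sizes
- cradle_left (a joint): how far the left ring is pressed down, m: 0 free, 0.012 when a flask beds on the seal (the stop). Three springs: 7 N to start moving it, 0.6 N more per mm, about 14 N at the seal; the ring alone weighs 0.12 kg. It carries the flask's own weight without sinking and springs back up when let go
- cradle_right (a joint): the same for the right ring
- seal_left: left well: fixed orange silicone seal on a pedestal inside the ring, 49 mm diameter. Origin: centre of its top face, 30 mm above the deck, 12 mm below the free seat
- seal_right: the same for the right well
- bowl: green mixing bowl, 110 mm across, 65 mm tall, a bystander. Origin: centre of its underside
- crucible: white ceramic crucible, 60 mm across, 50 mm tall, a bystander. Origin: centre of its underside
- mandrel: ring mandrel, tapered steel bar with a wooden grip, 300 mm long, lying, a bystander. Origin: under the bar, 60 mm from its thin end, own x towards that end
- file: flat file with wooden handle, 300 mm long, lying, a bystander. Origin: underneath, own x along it
- tongs: steel flask tongs, 270 mm long, lying, a bystander. Origin: under the rivet, own x along them
There are look-alikes about, which are no part of the job. What is shaped like the flask but brown or pink is not meant.

How it is judged:
By the outcome, as a careful person would: the job done as asked, in the order asked, and still so for the second after the job is handed in, while the arm keeps its last pose, push and grip.
It also fails if it takes over 35 s, if anything falls off the work surface, if the arm or the gripper's body presses on something with over 40 N, if the wrist force passes 120 N, or if a joint passes its speed limit or range.

## Robot

A 6-joint arm with a two-finger parallel gripper is mounted at the origin on the work surface. World frame = base frame: x ahead of the robot, y to its left, z up, the work surface at z = 0. Lengths are in m, angles in rad, forces in N, time in s.
With the tool pointing down it reaches from about 0.3 to 0.875 m from the base axis. Payload 6.4 kg.
Tool frame: the origin (TCP) lies on the centre line of the jaws, within the pads' length; the fingertips stand 8 mm ahead of it and the grasp point (between the pads) lies 11 mm behind it (ctrl.tips_ahead is the distance from the TCP to the fingertips, in m); y points along the fingers, z is the direction in which the jaws open and shut, and the axes are right-handed (so a half turn about y gives the same grasp; the last joint's range is limited). The gripper opens to 85 mm and grips with 20 to 120 N. Pads are 22 mm wide; open, the fingers measure 114 mm over their backs; the gripper's body (76 mm by 85 mm) begins 54 mm behind the grasp point. The pads swing forward as they close: fully open they stand 13 mm farther back than shut.
Start: joints at [1.054, 0.181, 1.607, -0, 1.354, -0.206], TCP at [0.176, 0.547, 0.239] pointing down, gripper open.
Joint ranges: [-2.99, 2.99], [-0.89, 2.07], [0.3, 2.58], [-1.14, 4.28], [0, 2.63], [-3.12, 3.12]. Speed limits (rad/s): [2.57, 2.57, 3.01, 3.14, 3.14, 3.14].

## Interface

Orientations are given as a unit quaternion [x, y, z, w].
In Python, from rig import readout, viewer, workorder, ctrl gives the robot as it stands.
- The arm moves only by the tool apply_moves, never from a script. Its argument "rows" is a list of rows, each an object with "grip": the opening, from 0 (shut) to 1 (fully open); "delta_pos": the shift along the tool's x, y, z in cm, a list of three; "rotation": the turn, a rotation vector about the tool's x, y, z in rad, a list of three. In form: [{"grip": grip, "delta_pos": [tx, ty, tz], "rotation": [wx, wy, wz]}, ...]. A call has 1 to 12 rows; each row shifts and turns the commanded pose from where the row before left it, along the tool's axes as they then stand; what a row does not reach is not made up. A row lasts 1/10 s, in which the tool goes at most 50 mm and 8.59 degrees, less where a joint would pass 70% of its speed; a pose out of reach is approached as far as the arm can. A call with a gripper value outside its range is refused whole. The fingers move at their own pace and stop on an object; "grip_force" is the grip in N (left out, the last holds). Time passes only in rows, so rows that do not move let the fingers close. It gives the time, the measured TCP pose, the force and the opening at its end, in the units of the state.
- readout.read_state(): the state, without advancing time (a new reading comes with each control period).
- viewer.read_camera(name): name is "scene" or "top" or "wrist"; returns a dict with "img" (480x640x3 uint8, red, green, blue), "camera_matrix" (3x3 intrinsics, pixels), "world_from_camera" (4x4, takes a point from camera to world coordinates). Camera axes: x right, y up, looking along -z (the intrinsics and any distortion apply to the point x, -y, -z); pixel columns grow to the right and rows downward; lengths in m; the calibration is good to about 2 mm. A picture is of the moment at which its call begins. There is no depth.
- workorder.hand_in(): hands the job in, once; it reports no verdict.
The state is a dict: "t": time; "joint_positions": joint angles; "joint_velocities": joint speeds; "joint_efforts": joint torques, N m; "eef_pos": TCP position; "ee_rot": TCP orientation; "ft_force": force on the tool from outside, world axes, zero at the start; "wrist_torque": the same for the moment, N m; "opening": finger opening in m.
Only numpy, scipy, OpenCV 4.12 (cv2) and the standard library are available. Lean on these libraries where they do the work, as an engineer would, in place of code of your own. Each camera call takes 0.05 s, during which the arm holds its last target. There are 200 camera calls.

## Working session

There is one attempt and no reset: what is moved stays moved. The work goes in short steps, Python scripts to look and compute and a tool call to move; the robot and the scene stay as the last step left them, time stands still between calls to the robot, and variables do not carry over. Pictures are saved under pics/ and viewed, about 8 in all and at most 12, crops included, and the job is handed in when it is done.

Besides the shell and the picture viewer there is one more tool, called after ">>>" in YAML: its name, and indented under it one key for each argument. apply_moves: Moves the arm, as the interface text tells. Its arguments: {"type":"object","properties":{"rows":{"type":"array","items":{"type":"object","properties":{"grip":{"type":"number"},"delta_pos":{"type":"array","items":{"type":"number"}},"rotation":{"type":"array","items":{"type":"number"}}}}},"grip_force":{"type":"number"}},"required":["rows"]}

```bash
mkdir -p pics
cat > h.py <<'E'
import numpy as np, cv2
from rig import readout, viewer, workorder, ctrl
from scipy.spatial.transform import Rotation as R
def cam(n,save=None):
    c=viewer.read_camera(n)
    if save: cv2.imwrite('pics/'+save,c['img'][:,:,::-1]); np.savez('pics/'+save+'.npz',**{k:c[k] for k in('img','camera_matrix','world_from_camera')})
    return c
def ray(c,u,v):
    K=c['camera_matrix'];T=c['world_from_camera']
    d=np.linalg.inv(K)@[u,v,1.];d=T[:3,:3]@(d*[1,-1,-1]);return T[:3,3],d
def onz(c,u,v,z):
    o,d=ray(c,u,v);return o+d*(z-o[2])/d[2]
def proj(c,p):
    T=c['world_from_camera'];q=T[:3,:3].T@(np.array(p)-T[:3,3]);q=c['camera_matrix']@(q*[1,-1,-1]);return q[:2]/q[2]
E
python3 - <<'E'
from h import *
for n in('scene','top'):
    c=cam(n,n+'0.png');print(n,c['camera_matrix'].round(1).tolist(),c['world_from_camera'].round(3).tolist(),[k for k in c])
s=readout.read_state();print(s['eef_pos'],s['ee_rot'],R.from_quat(s['ee_rot']).as_matrix().round(3).tolist(),s['opening'],s['ft_force'],ctrl.tips_ahead)
E
```

```text
scene [[462.5, 0.0, 320.3], [0.0, 462.5, 240.7], [0.0, 0.0, 1.0]] [[0.386, -0.588, 0.71, 1.465], [0.922, 0.263, -0.284, -0.336], [-0.019, 0.765, 0.644, 1.006], [0.0, 0.0, 0.0, 1.0]] ['img', 'camera_matrix', 'world_from_camera']
top [[523.8, 0.0, 314.5], [0.0, 523.8, 238.4], [0.0, 0.0, 1.0]] [[0.035, 0.978, -0.207, 0.184], [-0.999, 0.034, -0.011, 0.043], [-0.003, 0.207, 0.978, 1.618], [0.0, 0.0, 0.0, 1.0]] ['img', 'camera_matrix', 'world_from_camera']
[0.17560373 0.54702657 0.23848256] [ 0.69910368 -0.10963238  0.10926446 -0.69806595] [[0.952, -0.001, 0.306], [-0.306, -0.001, 0.952], [-0.0, -1.0, -0.002]] 0.08536793081462545 [-1.03244656  0.33044605 -0.22630284] 0.008
```

View pics/scene0.png

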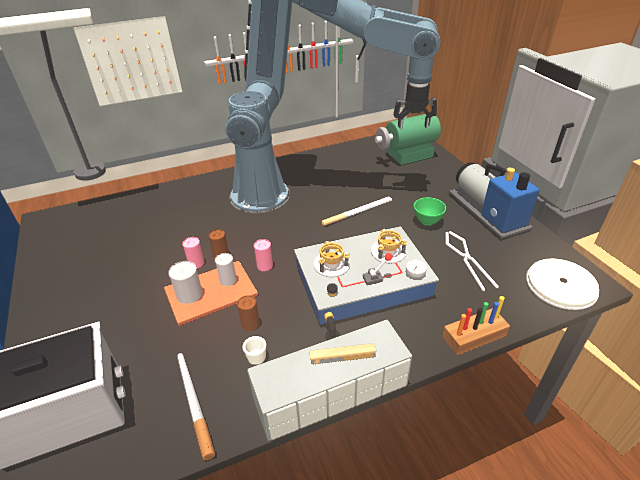

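View pics/top0.png

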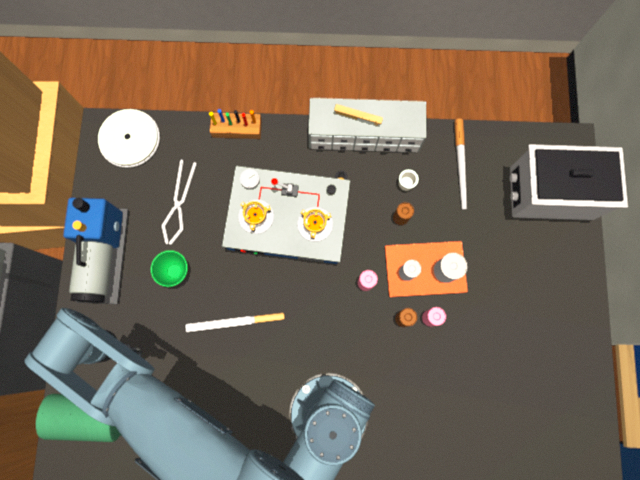

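The lever ball (top view 274,181; scene 389,257) is on the +y side of its pivot (290,189), so the left well at top (255,213) is open.

These could be taken for the flask in the top view:
- Grey cylinder (412,269): the small flask.
- Grey cylinder (453,266): the big flask.
- Brown cylinders at (405,212) and (408,317).
- Pink cylinders at (368,280) and (434,316).
- White crucible (408,180).

I choose (412,269), and check it in a close crop.

Run:
```python
from h import *
L=lambda n:dict(np.load('pics/'+n+'0.png.npz'))
t=L('top');s=L('scene')
a=cv2.resize(t['img'][235:305,380:475],None,fx=4.2,fy=4.2,interpolation=2);b=cv2.resize(t['img'][165:265,220:355],None,fx=2.9,fy=2.9,interpolation=2)
c=cv2.resize(s['img'][215:335,160:440],None,fx=2.8,fy=2.4,interpolation=2)
im=np.zeros((600,800,3),np.uint8);im[:a.shape[0],:a.shape[1]]=a;im[:b.shape[0],405:405+b.shape[1]]=b;im[305:305+c.shape[0],:c.shape[1]]=c[:295,:800]
cv2.imwrite('pics/crop1.png',im[:,:,::-1])
hsv=cv2.cvtColor(t['img'],cv2.COLOR_RGB2HSV)
def comps(m,x0,x1,y0,y1,z,name,amin=15):
    k=np.zeros_like(m);k[y0:y1,x0:x1]=m[y0:y1,x0:x1]
    n,l,st,ce=cv2.connectedComponentsWithStats(k)
    for i in range(1,n):
        if st[i,4]>=amin: print(name,ce[i].round(1),st[i],onz(t,*ce[i],z).round(4))
H,S,V=cv2.split(hsv)
comps(((S<40)&(V>185)).astype(np.uint8),385,470,240,300,.105,'white')
comps(((H>12)&(H<32)&(S>120)&(V>90)).astype(np.uint8),225,350,165,262,.137,'brass',40)
comps((((H<5)|(H>174))&(S>170)&(V>120)).astype(np.uint8),225,330,165,200,.154,'red',6)
comps(((H<12)&(S>120)&(V>120)).astype(np.uint8),380,475,236,302,.015,'board',500)
# deck
m=((S<45)&(V>120)).astype(np.uint8);k=np.zeros_like(m);k[160:266,215:355]=m[160:266,215:355]
k=cv2.morphologyEx(k,cv2.MORPH_CLOSE,np.ones((15,15)));cs,_=cv2.findContours(k,0,1);cc=max(cs,key=cv2.contourArea)
P=np.array([onz(t,*p[0],.08)[:2] for p in cc],np.float32);print(cv2.minAreaRect(P))
m=((H<12)&(S>120)&(V>120)).astype(np.uint8);k=np.zeros_like(m);k[236:302,380:475]=m[236:302,380:475];cs,_=cv2.findContours(k,0,1);cc=max(cs,key=cv2.contourArea)
print(cv2.minAreaRect(np.array([onz(t,*p[0],.015)[:2] for p in cc],np.float32)))
```

```text
white [453.3 265.7] [441 253  26  26 533] [ 0.4367 -0.3483  0.105 ]
white [411.6 268.3] [403 260  18  18 234] [ 0.4248 -0.2269  0.105 ]
brass [254.4 213.5] [241 202  29  29 416] [0.5656 0.2371 0.137 ]
brass [314.8 220.7] [301 209  30  25 399] [0.5498 0.06   0.137 ]
red [274.1 181. ] [272 179   5   6  25] [0.661 0.183 0.154]
((0.5869234800338745, 0.14764918386936188), (0.3597545325756073, 0.2599315643310547), 84.38040924072266)
((0.4406569302082062, -0.2857682704925537), (0.16451874375343323, 0.24462926387786865), 5.347982406616211)
```

View pics/crop1.png

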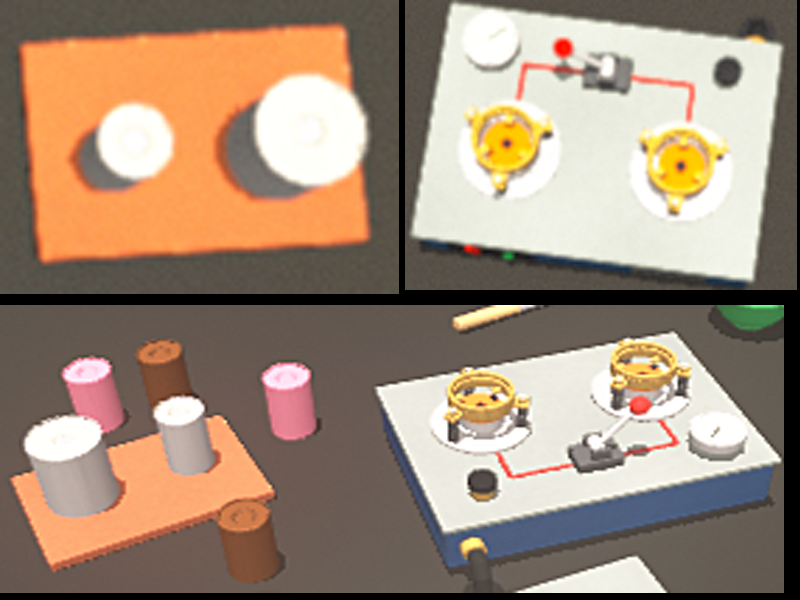

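The crop shows the plain steel small flask at crop (135,143), which is top view (412,268). The lever ball leans to the left (+y) well, and its scene view agrees. I go above the left well first, to measure it with the wrist camera.

```bash
cat >> h.py <<'E'
def plan(p,az,n,tilt0=True):
    "rows for a move to TCP p, jaws (tool z) along azimuth az deg, tool down"
    s=readout.read_state();p0=np.array(s['eef_pos']);R0=R.from_quat(s['ee_rot'])
    a=np.radians(az);z=np.array([np.cos(a),np.sin(a),0]);y=np.array([0,0,-1.]);M=R.from_matrix(np.c_[np.cross(y,z),y,z])
    rv=(R0.inv()*M).as_rotvec();print('from',p0.round(4),'rv',rv.round(3))
    Rc=R0;pc=p0
    for i in range(n):
        d=Rc.inv().apply(p0+(np.array(p)-p0)*(i+1)/n-pc)*100
        d=d.round(2);pc=pc+Rc.apply(d/100);Rc=Rc*R.from_rotvec((rv/n).round(4));print(d.tolist(),(rv/n).round(3).tolist())
E
python3 - <<'E'
from h import *
plan([.50,.21,.30],22.9,9)
E
```

```text
from [0.1756 0.547  0.2385] rv [0.002 0.86  0.   ]
[4.58, -0.68, -2.46] [0.0, 0.096, 0.0]
[4.79, -0.68, -2.02] [0.0, 0.096, 0.0]
[4.96, -0.68, -1.55] [0.0, 0.096, 0.0]
[5.09, -0.69, -1.07] [0.0, 0.096, 0.0]
[5.16, -0.68, -0.58] [0.0, 0.096, 0.0]
[5.2, -0.68, -0.08] [0.0, 0.096, 0.0]
[5.18, -0.68, 0.42] [0.0, 0.096, 0.0]
[5.12, -0.69, 0.9] [0.0, 0.096, 0.0]
[5.01, -0.68, 1.4] [0.0, 0.096, 0.0]
```

>>> apply_moves:
  rows:
    - {"grip": 1,"delta_pos": [3.5,-0.5,-1.9],"rotation": [0,0.072,0]}
    - {"grip": 1,"delta_pos": [3.6,-0.5,-1.6],"rotation": [0,0.072,0]}
    - {"grip": 1,"delta_pos": [3.7,-0.5,-1.4],"rotation": [0,0.072,0]}
    - {"grip": 1,"delta_pos": [3.8,-0.5,-1.1],"rotation": [0,0.072,0]}
    - {"grip": 1,"delta_pos": [3.85,-0.5,-0.8],"rotation": [0,0.072,0]}
    - {"grip": 1,"delta_pos": [3.9,-0.5,-0.5],"rotation": [0,0.072,0]}
    - {"grip": 1,"delta_pos": [3.9,-0.5,-0.2],"rotation": [0,0.072,0]}
    - {"grip": 1,"delta_pos": [3.9,-0.5,0.1],"rotation": [0,0.072,0]}
    - {"grip": 1,"delta_pos": [3.85,-0.5,0.4],"rotation": [0,0.072,0]}
    - {"grip": 1,"delta_pos": [3.8,-0.5,0.7],"rotation": [0,0.072,0]}
    - {"grip": 1,"delta_pos": [3.75,-0.5,1.0],"rotation": [0,0.072,0]}
    - {"grip": 1,"delta_pos": [3.7,-0.6,1.2],"rotation": [0,0.068,0]}

```text
t: 1.3
eef_pos: [0.5057, 0.2106, 0.3]
ee_rot: [0.589, -0.392, 0.391, -0.589]
ft_force: [0.5, 0.5, -0.3]
opening: 0.0856
```

Run:
```python
from h import *
s=readout.read_state();print(s['t'],s['eef_pos'].round(4),s['ft_force'])
c=cam('wrist','w1.png');print(c['camera_matrix'],c['world_from_camera'].round(3))
print(proj(c,[.5685,.2385,.137]))
```

```text
1.3 [0.5057 0.2106 0.3   ] [ 0.52002344  0.46204221 -0.31695116]
[[354.7831331    0.         320.48021914]
 [  0.         354.7831331  243.2865952 ]
 [  0.           0.           1.        ]] [[ 0.922 -0.371 -0.108  0.477]
 [ 0.387  0.886  0.257  0.277]
 [ 0.001 -0.279  0.96   0.435]
 [ 0.     0.     0.     1.   ]]
[400.74960122 225.21576386]
```

View pics/w1.png

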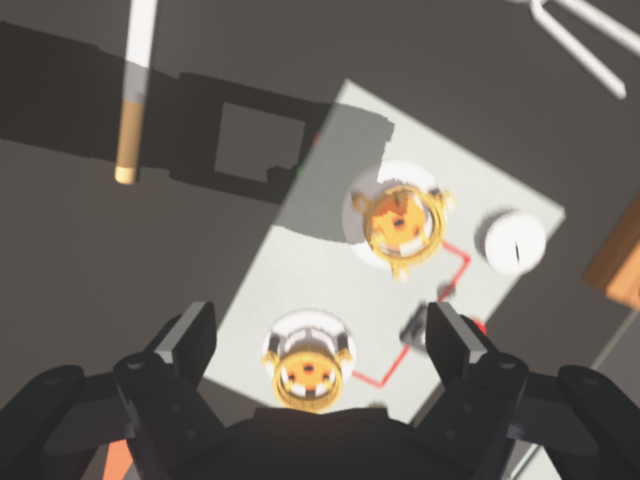

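The wrist view shows the left ring near (403,226), with three nuts at (360,203), (447,198) and (400,270). The right ring is at (308,378). I fit the left ring's 35 mm radius rim circle.

```bash
cat >> h.py <<'E'
from scipy.optimize import least_squares
def ringfit(c,box,z=.137,r=.035,mask=None,p0=None,fs=.001):
    x0,x1,y0,y1=box
    if mask is None:
        H,S,V=cv2.split(cv2.cvtColor(c['img'],cv2.COLOR_RGB2HSV));mask=((H>8)&(H<32)&(S>110)&(V>60))
    k=np.zeros(mask.shape,np.uint8);k[y0:y1,x0:x1]=mask[y0:y1,x0:x1]
    k=cv2.morphologyEx(k,cv2.MORPH_CLOSE,np.ones((5,5)))
    cs,_=cv2.findContours(k,0,1);cc=max(cs,key=cv2.contourArea)[:,0]
    P=np.array([onz(c,*p,z)[:2] for p in cc])
    q=least_squares(lambda q:np.hypot(*(P-q).T)-r,P.mean(0) if p0 is None else p0,loss='cauchy',f_scale=fs)
    e=np.hypot(*(P-q.x).T)-r;return q.x,(abs(e)<.002).mean(),len(P)
E
python3 - <<'E'
from h import *
c=dict(np.load('pics/w1.png.npz'))
print(ringfit(c,(340,470,160,285)))
print('right',ringfit(c,(240,370,320,415)))
t=dict(np.load('pics/top0.png.npz'));print(ringfit(t,(238,273,198,235)))
print('az',np.degrees(np.arctan2(-.227,.425)))
plan([.40,-.16,.30],-28,11)
E
```

```text
(array([0.57091842, 0.24108721]), np.float64(0.49056603773584906), 265)
right (array([0.55318887, 0.06327289]), np.float64(0.53125), 256)
(array([0.56831398, 0.23809619]), np.float64(0.40476190476190477), 84)
az -28.107461769448715
from [0.5098 0.2065 0.301 ] rv [-0.003  0.879  0.003]
[2.7, 0.02, -2.19] [-0.0, 0.08, 0.0]
[2.87, 0.01, -1.97] [-0.0, 0.08, 0.0]
[3.02, 0.02, -1.73] [-0.0, 0.08, 0.0]
[3.14, 0.01, -1.49] [-0.0, 0.08, 0.0]
[3.25, 0.02, -1.23] [-0.0, 0.08, 0.0]
[3.34, 0.01, -0.96] [-0.0, 0.08, 0.0]
[3.41, 0.01, -0.7] [-0.0, 0.08, 0.0]
[3.45, 0.02, -0.42] [-0.0, 0.08, 0.0]
[3.48, 0.01, -0.15] [-0.0, 0.08, 0.0]
[3.47, 0.01, 0.13] [-0.0, 0.08, 0.0]
[3.46, 0.01, 0.41] [-0.0, 0.08, 0.0]
```

>>> apply_moves:
  rows:
    - {"grip": 1,"delta_pos": [2.7,0,-2.2],"rotation": [0,0.08,0]}
    - {"grip": 1,"delta_pos": [2.9,0,-2.0],"rotation": [0,0.08,0]}
    - {"grip": 1,"delta_pos": [3.0,0,-1.7],"rotation": [0,0.08,0]}
    - {"grip": 1,"delta_pos": [3.1,0,-1.5],"rotation": [0,0.08,0]}
    - {"grip": 1,"delta_pos": [3.2,0,-1.2],"rotation": [0,0.08,0]}
    - {"grip": 1,"delta_pos": [3.3,0,-1.0],"rotation": [0,0.08,0]}
    - {"grip": 1,"delta_pos": [3.4,0,-0.7],"rotation": [0,0.08,0]}
    - {"grip": 1,"delta_pos": [3.4,0,-0.4],"rotation": [0,0.08,0]}
    - {"grip": 1,"delta_pos": [3.4,0,-0.2],"rotation": [0,0.08,0]}
    - {"grip": 1,"delta_pos": [3.4,0,0.1],"rotation": [0,0.08,0]}
    - {"grip": 1,"delta_pos": [3.4,0,0.4],"rotation": [0,0.08,0]}
    - {"grip": 1,"delta_pos": [0,0,0],"rotation": [0,0,0]}

```text
t: 2.55
eef_pos: [0.3973, -0.1545, 0.3]
ee_rot: [0.365, -0.606, 0.606, -0.365]
ft_force: [0.3, -0.1, 0.4]
opening: 0.0854
```

Run:
```python
from h import *
c=cam('wrist','w2.png');print(proj(c,[.425,-.227,.105]))
```

```text
[380.47929596 268.71807416]
```

View pics/w2.png

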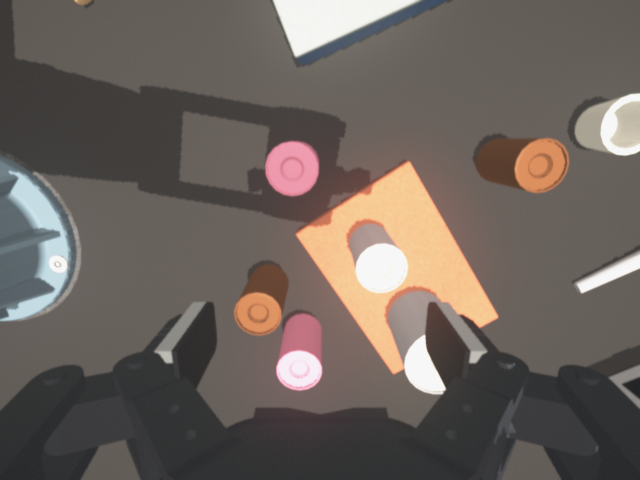

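The wrist view shows the small flask's white top at about (382,268), with the big flask at (430,362), clear of the jaw line. I fit the top circle and plan the approach.

Run:
```python
from h import *
c=dict(np.load('pics/w2.png.npz'))
H,S,V=cv2.split(cv2.cvtColor(c['img'],cv2.COLOR_RGB2HSV))
m=(S<40)&(V>190)
q,f,n=ringfit(c,(345,420,215,297),.105,.0255,m);print(q,f,n)
plan([*q,.14],np.degrees(np.arctan2(q[1],q[0])),6)
```

```text
[ 0.42592517 -0.22652698] 1.0 144
from [ 0.3977 -0.1529  0.2999] rv [ 0.001  0.006 -0.   ]
[0.87, 2.66, 0.99] [0.0, 0.001, -0.0]
[0.87, 2.67, 0.99] [0.0, 0.001, -0.0]
[0.86, 2.66, 0.99] [0.0, 0.001, -0.0]
[0.87, 2.67, 0.99] [0.0, 0.001, -0.0]
[0.87, 2.67, 0.99] [0.0, 0.001, -0.0]
[0.86, 2.66, 0.99] [0.0, 0.001, -0.0]
```

>>> apply_moves:
  rows:
    - {"grip": 1,"delta_pos": [0.9,2.6,1.0],"rotation": [0,0.001,0]}
    - {"grip": 1,"delta_pos": [0.9,2.6,1.0],"rotation": [0,0.001,0]}
    - {"grip": 1,"delta_pos": [0.9,2.6,1.0],"rotation": [0,0.001,0]}
    - {"grip": 1,"delta_pos": [0.9,2.6,1.0],"rotation": [0,0.001,0]}
    - {"grip": 1,"delta_pos": [0.8,2.6,1.0],"rotation": [0,0.001,0]}
    - {"grip": 1,"delta_pos": [0.8,2.6,0.9],"rotation": [0,0.001,0]}
    - {"grip": 1,"delta_pos": [0,0,0],"rotation": [0,0,0]}
    - {"grip": 1,"delta_pos": [0,0,0],"rotation": [0,0,0]}

```text
t: 3.4
eef_pos: [0.4265, -0.2238, 0.1441]
ee_rot: [-0.366, 0.606, -0.605, 0.365]
ft_force: [-0.3, -0.4, -0.0]
opening: 0.0854
```

Run:
```python
from h import *
plan([.4258,-.2266,.073],-28,4)
c=cam('wrist','w3.png')
H,S,V=cv2.split(cv2.cvtColor(c['img'],cv2.COLOR_RGB2HSV))
m=(S<40)&(V>190);u,v=proj(c,[.4258,-.2266,.105]).astype(int);print(u,v)
k=np.zeros(m.shape,bool);k[v-75:v+75,u-75:u+75]=1
print(ringfit(c,(u-90,u+90,v-90,v+90),.105,.0255,m))
```

```text
from [ 0.4265 -0.2238  0.1441] rv [ 0.002  0.004 -0.001]
[0.07, 1.78, 0.02] [0.0, 0.001, -0.0]
[0.07, 1.78, 0.02] [0.0, 0.001, -0.0]
[0.07, 1.77, 0.02] [0.0, 0.001, -0.0]
[0.07, 1.78, 0.02] [0.0, 0.001, -0.0]
324 285
(array([ 0.42578724, -0.22747965]), np.float64(1.0), 258)
```

>>> apply_moves:
  rows:
    - {"grip": 1,"delta_pos": [0.17,0.6,0.05],"rotation": [0.001,0.002,0]}
    - {"grip": 1,"delta_pos": [0.16,1.5,0.05],"rotation": [0.001,0.002,0]}
    - {"grip": 1,"delta_pos": [0,2.0,0],"rotation": [0,0,0]}
    - {"grip": 1,"delta_pos": [0,1.8,0],"rotation": [0,0,0]}
    - {"grip": 1,"delta_pos": [0,1.2,0],"rotation": [0,0,0]}
    - {"grip": 1,"delta_pos": [0,0,0],"rotation": [0,0,0]}
    - {"grip": 1,"delta_pos": [0,0,0],"rotation": [0,0,0]}

```text
t: 4.15
eef_pos: [0.4263, -0.2287, 0.074]
ee_rot: [0.363, -0.605, 0.607, -0.364]
ft_force: [-0.4, 0.3, 0.4]
opening: 0.0854
```

>>> apply_moves:
  rows:
    - {"grip": 0.7,"delta_pos": [0,0,0],"rotation": [0,0,0]}
    - {"grip": 0.6,"delta_pos": [0,0,0],"rotation": [0,0,0]}
    - {"grip": 0.5,"delta_pos": [0,0,0],"rotation": [0,0,0]}
    - {"grip": 0.3,"delta_pos": [0,0,0],"rotation": [0,0,0]}
    - {"grip": 0,"delta_pos": [0,0,0],"rotation": [0,0,0]}
    - {"grip": 0,"delta_pos": [0,0,0],"rotation": [0,0,0]}
    - {"grip": 0,"delta_pos": [0,0,0],"rotation": [0,0,0]}
    - {"grip": 0,"delta_pos": [0,0,0],"rotation": [0,0,0]}
  grip_force: 70

```text
t: 4.95
eef_pos: [0.4264, -0.2289, 0.0744]
ee_rot: [0.363, -0.605, 0.607, -0.364]
ft_force: [-1.7, 1.5, 6.8]
opening: 0.0493
```

>>> apply_moves:
  rows:
    - {"grip": 0,"delta_pos": [0,-0.5,0],"rotation": [0,0,0]}
    - {"grip": 0,"delta_pos": [0,-1.5,0],"rotation": [0,0,0]}
    - {"grip": 0,"delta_pos": [0,-2.5,0],"rotation": [0,0,0]}
    - {"grip": 0,"delta_pos": [0,-3,0],"rotation": [0,0,0]}
    - {"grip": 0,"delta_pos": [0,-3,0],"rotation": [0,0,0]}
    - {"grip": 0,"delta_pos": [0,-3,0],"rotation": [0,0,0]}
    - {"grip": 0,"delta_pos": [0,-3,0],"rotation": [0,0,0]}
    - {"grip": 0,"delta_pos": [0,-2,0],"rotation": [0,0,0]}
    - {"grip": 0,"delta_pos": [0,-1,0],"rotation": [0,0,0]}
    - {"grip": 0,"delta_pos": [0,0,0],"rotation": [0,0,0]}
    - {"grip": 0,"delta_pos": [0,0,0],"rotation": [0,0,0]}

```text
t: 6.05
eef_pos: [0.425, -0.2279, 0.267]
ee_rot: [-0.364, 0.606, -0.606, 0.364]
ft_force: [-0.6, 0.6, -4.1]
opening: 0.0496
```

Run:
```python
from h import *
s=readout.read_state();Rm=R.from_quat(s['ee_rot']).as_matrix();p=s['eef_pos'];print(p,Rm.round(3).tolist(),s['ft_force'],s['opening'])
c=cam('wrist','w4.png')
H,S,V=cv2.split(cv2.cvtColor(c['img'],cv2.COLOR_RGB2HSV));m=(S<40)&(V>190)
z=p[2]+.105-.0744
u,v=proj(c,[p[0],p[1],z]).astype(int);print(u,v)
for rr in(.0255,.0245):
  q,f,n=ringfit(c,(u-90,u+90,v-90,v+90),z,rr,m);print(q,f,n,'tool',Rm.T@(np.array([*q,z])-p))
plan([.571-.06,.240-.03,.30],22,12)
```

```text
[ 0.42504054 -0.22785703  0.2670315 ] [[-0.471, 0.0, 0.882], [-0.882, 0.0, -0.471], [-0.0, -1.0, 0.0]] [-0.64472187  0.57975527 -4.14720617] 0.049591425672080074
324 358
[ 0.42436862 -0.226653  ] 0.7975 400 tool [-0.0007602  -0.03059974 -0.00115732]
[ 0.42473981 -0.22589564] 0.8325 400 tool [-0.00160314 -0.03059935 -0.00118625]
from [ 0.4249 -0.2277  0.2666] rv [ 0.    -0.874 -0.001]
[-3.56, -0.27, -1.08] [0.0, -0.073, -0.0]
[-3.62, -0.28, -0.83] [0.0, -0.073, -0.0]
[-3.68, -0.28, -0.55] [0.0, -0.073, -0.0]
[-3.7, -0.27, -0.29] [0.0, -0.073, -0.0]
[-3.72, -0.28, -0.02] [0.0, -0.073, -0.0]
[-3.71, -0.28, 0.26] [0.0, -0.073, -0.0]
[-3.68, -0.27, 0.52] [0.0, -0.073, -0.0]
[-3.64, -0.28, 0.79] [0.0, -0.073, -0.0]
[-3.56, -0.28, 1.05] [0.0, -0.073, -0.0]
[-3.48, -0.28, 1.31] [0.0, -0.073, -0.0]
[-3.38, -0.27, 1.55] [0.0, -0.073, -0.0]
[-3.25, -0.28, 1.8] [0.0, -0.073, -0.0]
```

View pics/w4.png

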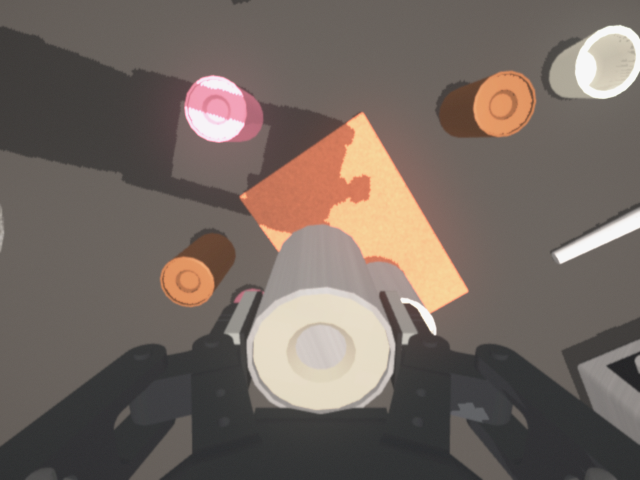

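The flask is held upright, its top centred near (321,350) between the pads, and the 4.1 N weight matches. I go beside the left well to a point where the wrist camera sees the ring unoccluded.

Run:
```python
from h import *
plan([.606,.157,.285],22.9,12)
```

```text
from [ 0.4249 -0.2277  0.2666] rv [ 0.    -0.89  -0.001]
[-3.54, -0.15, -0.18] [0.0, -0.074, -0.0]
[-3.54, -0.15, 0.09] [0.0, -0.074, -0.0]
[-3.53, -0.15, 0.35] [0.0, -0.074, -0.0]
[-3.49, -0.16, 0.6] [0.0, -0.074, -0.0]
[-3.44, -0.15, 0.87] [0.0, -0.074, -0.0]
[-3.36, -0.15, 1.11] [0.0, -0.074, -0.0]
[-3.27, -0.15, 1.36] [0.0, -0.074, -0.0]
[-3.16, -0.16, 1.61] [0.0, -0.074, -0.0]
[-3.04, -0.15, 1.83] [0.0, -0.074, -0.0]
[-2.89, -0.15, 2.05] [0.0, -0.074, -0.0]
[-2.73, -0.16, 2.25] [0.0, -0.074, -0.0]
[-2.55, -0.15, 2.46] [0.0, -0.074, -0.0]
```

>>> apply_moves:
  rows:
    - {"grip": 0,"delta_pos": [-3.5,-0.15,-0.2],"rotation": [0,-0.074,0]}
    - {"grip": 0,"delta_pos": [-3.5,-0.15,0.1],"rotation": [0,-0.074,0]}
    - {"grip": 0,"delta_pos": [-3.5,-0.15,0.35],"rotation": [0,-0.074,0]}
    - {"grip": 0,"delta_pos": [-3.5,-0.15,0.6],"rotation": [0,-0.074,0]}
    - {"grip": 0,"delta_pos": [-3.45,-0.15,0.85],"rotation": [0,-0.074,0]}
    - {"grip": 0,"delta_pos": [-3.35,-0.15,1.1],"rotation": [0,-0.074,0]}
    - {"grip": 0,"delta_pos": [-3.3,-0.15,1.35],"rotation": [0,-0.074,0]}
    - {"grip": 0,"delta_pos": [-3.2,-0.15,1.6],"rotation": [0,-0.074,0]}
    - {"grip": 0,"delta_pos": [-3.0,-0.15,1.8],"rotation": [0,-0.074,0]}
    - {"grip": 0,"delta_pos": [-2.9,-0.15,2.05],"rotation": [0,-0.074,0]}
    - {"grip": 0,"delta_pos": [-2.7,-0.15,2.25],"rotation": [0,-0.074,0]}
    - {"grip": 0,"delta_pos": [-2.55,-0.15,2.45],"rotation": [0,-0.074,0]}

```text
t: 7.3
eef_pos: [0.6053, 0.1569, 0.2839]
ee_rot: [0.59, -0.391, 0.39, -0.589]
ft_force: [0.5, 0.1, -3.5]
opening: 0.0497
```

>>> apply_moves:
  rows:
    - {"grip": 0,"delta_pos": [0,0,0],"rotation": [0,0,0]}
    - {"grip": 0,"delta_pos": [0,0,0],"rotation": [0,0,0]}
    - {"grip": 0,"delta_pos": [0,0,0],"rotation": [0,0,0]}

```text
t: 7.6
eef_pos: [0.6049, 0.1548, 0.2848]
ee_rot: [0.589, -0.392, 0.392, -0.588]
ft_force: [0.2, 0.1, -3.9]
opening: 0.0498
```

Run:
```python
from h import *
s=readout.read_state();print(s['t'],s['eef_pos'],s['opening'],s['ft_force'])
c=cam('wrist','w5.png');u,v=proj(c,[.571,.24,.137]).astype(int);print(u,v)
for fs in(.0005,.001,.002):print(ringfit(c,(u-65,u+65,v-65,v+65),fs=fs))
im=c['img'].copy();q,_,_=ringfit(c,(u-65,u+65,v-65,v+65))
for a in np.linspace(0,6.28,120):cv2.circle(im,tuple(int(round(x)) for x in proj(c,[q[0]+.035*np.cos(a),q[1]+.035*np.sin(a),.137])),0,(0,0,255),-1)
cv2.imwrite('pics/w5b.png',im[:,:,::-1])
```

```text
7.6 [0.60487508 0.15478604 0.28475402] 0.04978040997347447 [ 0.21375538  0.11336816 -3.9465454 ]
323 112
(array([0.56978349, 0.24117189]), np.float64(0.3524590163934426), 366)
(array([0.57008491, 0.24115888]), np.float64(0.36065573770491804), 366)
(array([0.57052931, 0.2398487 ]), np.float64(0.3524590163934426), 366)
```

View pics/w5b.png

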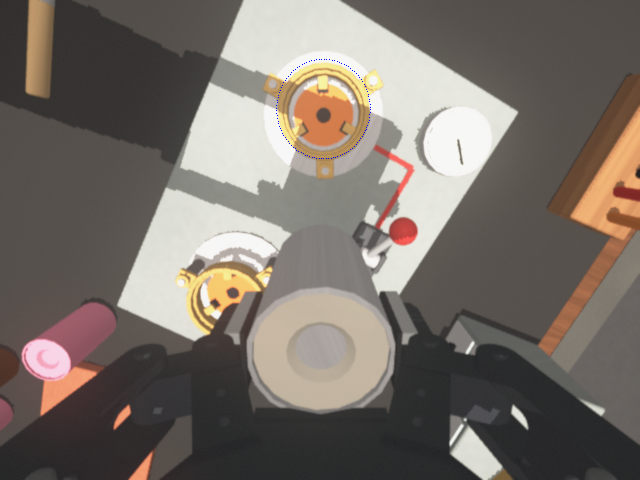

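The view shows the left ring centred near (323,111), with clean edges at columns 277–370. The lever still leans left and the flask is held squarely. The ring is at about (0.5705, 0.2403), within 1 mm of the other estimates.

Run:
```python
from h import *
c=dict(np.load('pics/w5.png.npz'));print(onz(c,323.3,110.7,.137),onz(c,320.5,350,.3154))
plan([.5716,.2394,.215],22.9,6)
```

```text
[0.57032482 0.24104546 0.137     ] [0.60272601 0.15835288 0.3154    ]
from [0.605  0.1545 0.2852] rv [ 0.001 -0.003  0.001]
[-1.52, 1.17, 0.03] [0.0, -0.001, 0.0]
[-1.52, 1.17, 0.04] [0.0, -0.001, 0.0]
[-1.52, 1.17, 0.03] [0.0, -0.001, 0.0]
[-1.52, 1.17, 0.04] [0.0, -0.001, 0.0]
[-1.52, 1.16, 0.03] [0.0, -0.001, 0.0]
[-1.52, 1.17, 0.04] [0.0, -0.001, 0.0]
```

>>> apply_moves:
  rows:
    - {"grip": 0,"delta_pos": [-1.5,0.5,0.03],"rotation": [0,0,0]}
    - {"grip": 0,"delta_pos": [-1.8,0.8,0.03],"rotation": [0,0,0]}
    - {"grip": 0,"delta_pos": [-2.0,1.2,0.04],"rotation": [0,-0.002,0]}
    - {"grip": 0,"delta_pos": [-1.8,1.5,0.03],"rotation": [0,0,0]}
    - {"grip": 0,"delta_pos": [-1.3,1.5,0.04],"rotation": [0,0,0]}
    - {"grip": 0,"delta_pos": [-0.7,1.0,0.03],"rotation": [0,0,0]}
    - {"grip": 0,"delta_pos": [0,0.5,0],"rotation": [0,0,0]}
    - {"grip": 0,"delta_pos": [0,0,0],"rotation": [0,0,0]}
    - {"grip": 0,"delta_pos": [0,0,0],"rotation": [0,0,0]}

```text
t: 8.55
eef_pos: [0.5729, 0.2395, 0.2165]
ee_rot: [-0.589, 0.39, -0.392, 0.589]
ft_force: [0.5, 0.3, -3.6]
opening: 0.0498
```

Run:
```python
from h import *
s=readout.read_state();p=s['eef_pos'];print(s['t'],p,s['ft_force'])
c=cam('scene','s1.png');u,v=proj(c,[.571,.24,.16]).astype(int);print(u,v)
x0,y0=u-65,v-60
im=cv2.resize(c['img'][y0:y0+100,x0:x0+130],None,fx=6,fy=6,interpolation=2)
P=lambda q:tuple(int(round(x)) for x in (proj(c,q)-[x0,y0]+.5)*6)
for a in np.linspace(0,6.28,60):
    cv2.circle(im,P([.5705+.0305*np.cos(a),.2403+.0305*np.sin(a),.137]),1,(0,0,255),-1)
    cv2.circle(im,P([p[0]+.0255*np.cos(a),p[1]+.0255*np.sin(a),p[2]-.0594]),1,(0,255,0),-1)
    cv2.circle(im,P([p[0]+.0255*np.cos(a),p[1]+.0255*np.sin(a),p[2]+.0306]),1,(0,255,0),-1)
cv2.imwrite('pics/s1c.png',im[:,:,::-1])
```

```text
8.55 [0.57293913 0.23954362 0.21654845] [ 0.45062043  0.28200901 -3.59496408]
389 230
```

View pics/s1c.png

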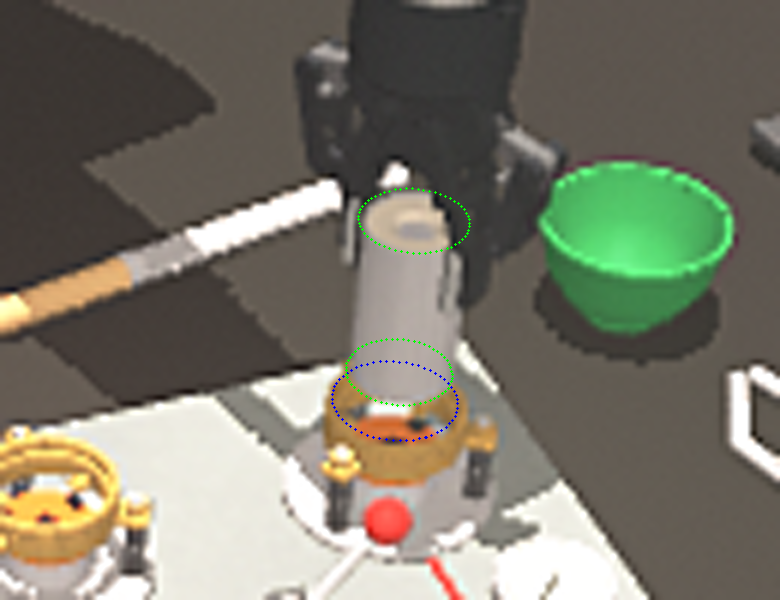

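The crop shows the flask upright above the left ring, with its bottom centre about 10 crop pixels (4–5 mm) right of the ring's centre at (396,400). I measure that from the edges.

Run:
```python
from h import *
c=dict(np.load('pics/s1.png.npz'));g=cv2.cvtColor(c['img'],cv2.COLOR_RGB2GRAY).astype(float);im=c['img'].astype(int)
x0,y0=389-65,230-60
for v in (215,219,223,227,229,231):print(v,g[v,378:405].astype(int).tolist())
# ring: brass extents per row
H,S,V=cv2.split(cv2.cvtColor(c['img'],cv2.COLOR_RGB2HSV));m=(H>8)&(H<32)&(S>110)&(V>60)
for v in range(232,252,2):
    w=np.where(m[v,370:412])[0]+370;print(v,w.min() if len(w) else None,w.max() if len(w) else None)
print('flask axis pred',proj(c,[.5729,.2395,.157]),proj(c,[.5729,.2395,.2]),'ring',proj(c,[.5705,.2403,.137]))
for d in((.01,0,0),(0,.01,0)):print(d,proj(c,np.array([.5729,.2395,.157])+d))
```

```text
215 [92, 92, 91, 90, 85, 98, 137, 145, 153, 156, 158, 161, 164, 169, 173, 172, 172, 172, 176, 168, 98, 158, 130, 46, 56, 59, 58]
219 [92, 92, 91, 90, 91, 113, 142, 149, 155, 157, 159, 164, 166, 171, 172, 173, 172, 176, 168, 111, 153, 152, 73, 53, 57, 61, 74]
223 [93, 93, 92, 89, 96, 133, 147, 153, 158, 160, 162, 166, 172, 172, 174, 174, 173, 175, 172, 173, 164, 162, 148, 84, 91, 92, 93]
227 [93, 93, 94, 91, 105, 144, 150, 155, 159, 160, 163, 169, 172, 174, 175, 173, 173, 174, 170, 171, 159, 158, 200, 239, 72, 86, 91]
229 [89, 88, 86, 88, 109, 144, 152, 157, 159, 161, 166, 172, 172, 173, 175, 172, 174, 172, 171, 168, 155, 159, 228, 244, 224, 100, 81]
231 [255, 243, 241, 141, 131, 145, 154, 158, 159, 162, 166, 171, 172, 174, 175, 172, 174, 171, 170, 167, 157, 139, 120, 177, 252, 253, 182]
232 381 381
234 379 399
236 379 400
238 378 401
240 378 401
242 378 406
244 379 406
246 379 399
248 378 396
250 381 394
flask axis pred [389.92351842 231.41744793] [391.09346934 219.66579371] ring [389.23287205 236.17352668]
(0.01, 0, 0) [391.63007492 233.40320574]
(0, 0.01, 0) [392.94344443 230.53517676]
```

>>> apply_moves:
  rows:
    - {"grip": 0,"delta_pos": [0.25,0,0],"rotation": [0,0,0]}
    - {"grip": 0,"delta_pos": [0,0.5,0],"rotation": [0,0,0]}
    - {"grip": 0,"delta_pos": [0,0.5,0],"rotation": [0,0,0]}
    - {"grip": 0,"delta_pos": [0,0.5,0],"rotation": [0,0,0]}
    - {"grip": 0,"delta_pos": [0,0.5,0],"rotation": [0,0,0]}
    - {"grip": 0,"delta_pos": [0,0.3,0],"rotation": [0,0,0]}
    - {"grip": 0,"delta_pos": [0,0.2,0],"rotation": [0,0,0]}
    - {"grip": 0,"delta_pos": [0,0,0],"rotation": [0,0,0]}

```text
t: 9.4
eef_pos: [0.5731, 0.2378, 0.1907]
ee_rot: [0.589, -0.39, 0.391, -0.589]
ft_force: [-0.6, -0.7, -3.9]
opening: 0.0498
```

Run:
```python
from h import *
s=readout.read_state();print(s['t'],s['eef_pos'],s['ft_force'],s['wrist_torque'])
c=cam('scene','s2.png');g=cv2.cvtColor(c['img'],cv2.COLOR_RGB2GRAY).astype(float)
for v in (221,225,229,233):print(v,g[v,376:406].astype(int).tolist())
a=cv2.resize(c['img'][190:265,350:430],None,fx=7,fy=7,interpolation=2);cv2.imwrite('pics/s2c.png',a[:,:,::-1])
```

```text
9.4 [0.573087   0.2377648  0.19067755] [-0.56174711 -0.71400048 -3.94334736] [ 0.03378664 -0.00692571  0.03139453]
221 [91, 92, 93, 93, 99, 93, 73, 138, 145, 151, 155, 158, 162, 165, 169, 172, 172, 172, 172, 170, 141, 129, 161, 122, 52, 60, 60, 63, 69, 84]
225 [92, 92, 93, 93, 92, 91, 113, 144, 151, 155, 157, 160, 164, 167, 170, 173, 173, 171, 177, 167, 102, 160, 154, 70, 57, 62, 58, 65, 95, 94]
229 [91, 91, 90, 88, 85, 93, 132, 148, 154, 158, 161, 163, 165, 170, 173, 174, 175, 174, 175, 169, 137, 147, 156, 178, 238, 241, 229, 101, 81, 89]
233 [238, 239, 240, 194, 143, 131, 137, 149, 157, 160, 162, 166, 169, 173, 174, 175, 172, 175, 173, 171, 170, 162, 151, 126, 120, 122, 176, 248, 247, 229]
```

View pics/s2c.png

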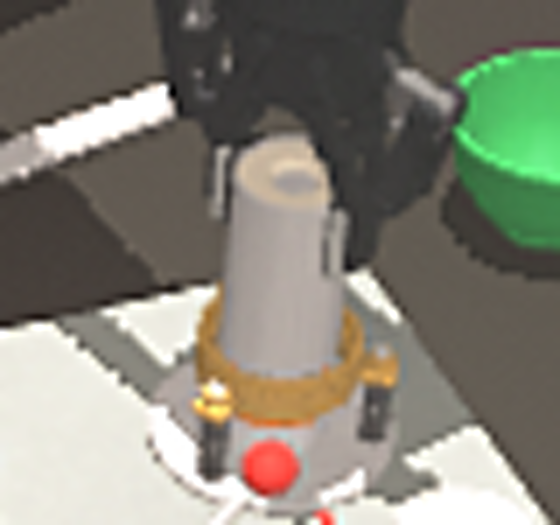

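The flask's bottom is now inside the left ring's mouth, with flask edges at 220–343 against ring edges at 198–365, so it is centred. The other well and the lever are unchanged, and there is no contact force yet. I continue slowly.

>>> apply_moves:
  rows:
    - {"grip": 0,"delta_pos": [0,0.2,0],"rotation": [0,0,0]}
    - {"grip": 0,"delta_pos": [0,0.2,0],"rotation": [0,0,0]}
    - {"grip": 0,"delta_pos": [0,0.2,0],"rotation": [0,0,0]}
    - {"grip": 0,"delta_pos": [0,0.1,0],"rotation": [0,0,0]}
    - {"grip": 0,"delta_pos": [0,0,0],"rotation": [0,0,0]}
    - {"grip": 0,"delta_pos": [0,0,0],"rotation": [0,0,0]}

```text
t: 10.05
eef_pos: [0.5733, 0.2378, 0.1841]
ee_rot: [-0.589, 0.39, -0.391, 0.589]
ft_force: [-1.0, -0.4, -3.7]
opening: 0.0499
```

>>> apply_moves:
  rows:
    - {"grip": 0,"delta_pos": [0,0.1,0],"rotation": [0,0,0]}
    - {"grip": 0,"delta_pos": [0,0.1,0],"rotation": [0,0,0]}
    - {"grip": 0,"delta_pos": [0,0.1,0],"rotation": [0,0,0]}
    - {"grip": 0,"delta_pos": [0,0.1,0],"rotation": [0,0,0]}
    - {"grip": 0,"delta_pos": [0,0,0],"rotation": [0,0,0]}
    - {"grip": 0,"delta_pos": [0,0,0],"rotation": [0,0,0]}

```text
t: 10.65
eef_pos: [0.5734, 0.2378, 0.1807]
ee_rot: [-0.589, 0.39, -0.392, 0.59]
ft_force: [-3.3, -0.6, 2.3]
opening: 0.0496
```

Contact is at the expected seat height, with a small sideways force of −3.3 N in x. I ease 1 mm towards −x.

>>> apply_moves:
  rows:
    - {"grip": 0,"delta_pos": [0,-0.2,0],"rotation": [0,0,0]}
    - {"grip": 0,"delta_pos": [-0.05,0,-0.12],"rotation": [0,0,0]}
    - {"grip": 0,"delta_pos": [0,0,0],"rotation": [0,0,0]}
    - {"grip": 0,"delta_pos": [0,0.1,0],"rotation": [0,0,0]}
    - {"grip": 0,"delta_pos": [0,0.1,0],"rotation": [0,0,0]}
    - {"grip": 0,"delta_pos": [0,0.05,0],"rotation": [0,0,0]}
    - {"grip": 0,"delta_pos": [0,0,0],"rotation": [0,0,0]}
    - {"grip": 0,"delta_pos": [0,0,0],"rotation": [0,0,0]}

```text
t: 11.45
eef_pos: [0.572, 0.2378, 0.1799]
ee_rot: [-0.589, 0.39, -0.391, 0.589]
ft_force: [-3.0, -0.7, 3.4]
opening: 0.0493
```

>>> apply_moves:
  rows:
    - {"grip": 0,"delta_pos": [0,0.1,0],"rotation": [0,0,0]}
    - {"grip": 0,"delta_pos": [0,0.1,0],"rotation": [0,0,0]}
    - {"grip": 0,"delta_pos": [0,0.1,0],"rotation": [0,0,0]}
    - {"grip": 0,"delta_pos": [0,0,0],"rotation": [0,0,0]}
    - {"grip": 0,"delta_pos": [0,0,0],"rotation": [0,0,0]}

```text
t: 11.95
eef_pos: [0.5721, 0.2378, 0.1768]
ee_rot: [-0.589, 0.39, -0.391, 0.59]
ft_force: [-4.2, 0.1, 4.1]
opening: 0.0497
```

Run:
```python
from h import *
s=readout.read_state();print(s['t'],s['eef_pos'],s['ft_force'],s['wrist_torque'])
c=cam('scene','s3.png')
a=cv2.resize(c['img'][190:265,350:430],None,fx=7,fy=7,interpolation=2)
w=cam('wrist','w6.png');b=cv2.resize(w['img'][150:480,170:470],None,fx=.75*1,fy=1.2,interpolation=2)
im=np.zeros((525,790,3),np.uint8);im[:,:560]=a;im[:396,562:562+225]=b
cv2.imwrite('pics/s3c.png',im[:,:,::-1])
```

```text
11.95 [0.57212298 0.23777504 0.17677781] [-4.24670998  0.11717965  4.07162277] [-0.09675388  0.54692153  0.01311674]
```

View pics/s3c.png

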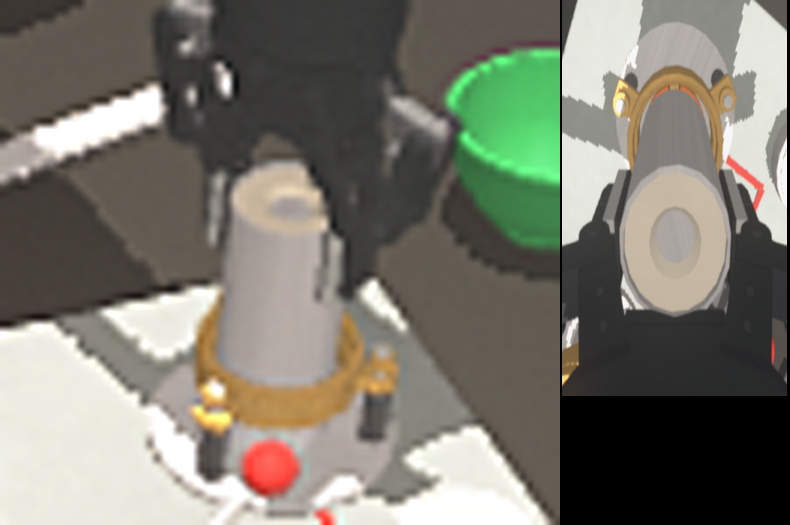

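The flask is standing in the left ring, looking centred in both views. The ring has started down, but about 4 N sideways (−x) remains. I shift a little further to relieve it.

>>> apply_moves:
  rows:
    - {"grip": 0,"delta_pos": [0,-0.3,0],"rotation": [0,0,0]}
    - {"grip": 0,"delta_pos": [0,-0.3,0],"rotation": [0,0,0]}
    - {"grip": 0,"delta_pos": [-0.06,0,-0.14],"rotation": [0,0,0]}
    - {"grip": 0,"delta_pos": [0,0,0],"rotation": [0,0,0]}
    - {"grip": 0,"delta_pos": [0,0,0],"rotation": [0,0,0]}

```text
t: 12.55
eef_pos: [0.57, 0.2377, 0.1817]
ee_rot: [0.59, -0.39, 0.391, -0.589]
ft_force: [-0.1, -0.7, -4.5]
opening: 0.0498
```

>>> apply_moves:
  rows:
    - {"grip": 0,"delta_pos": [0,0.2,0],"rotation": [0,0,0]}
    - {"grip": 0,"delta_pos": [0,0.2,0],"rotation": [0,0,0]}
    - {"grip": 0,"delta_pos": [0,0.1,0],"rotation": [0,0,0]}
    - {"grip": 0,"delta_pos": [0,0,0],"rotation": [0,0,0]}
    - {"grip": 0,"delta_pos": [0,0,0],"rotation": [0,0,0]}

```text
t: 13.05
eef_pos: [0.5705, 0.2378, 0.178]
ee_rot: [-0.589, 0.39, -0.391, 0.589]
ft_force: [-3.2, -0.8, 3.6]
opening: 0.0496
```

The sideways force scales with the vertical one at every position (about 0.4×), so it is friction at the tabs and not a wall contact. I re-centre by 0.8 mm and press down.

>>> apply_moves:
  rows:
    - {"grip": 0,"delta_pos": [0,-0.3,0],"rotation": [0,0,0]}
    - {"grip": 0,"delta_pos": [0,-0.2,0],"rotation": [0,0,0]}
    - {"grip": 0,"delta_pos": [0.03,0,0.07],"rotation": [0,0,0]}
    - {"grip": 0,"delta_pos": [0,0.3,0],"rotation": [0,0,0]}
    - {"grip": 0,"delta_pos": [0,0.2,0],"rotation": [0,0,0]}
    - {"grip": 0,"delta_pos": [0,0.2,0],"rotation": [0,0,0]}
    - {"grip": 0,"delta_pos": [0,0.2,0],"rotation": [0,0,0]}
    - {"grip": 0,"delta_pos": [0,0,0],"rotation": [0,0,0]}
    - {"grip": 0,"delta_pos": [0,0,0],"rotation": [0,0,0]}

```text
t: 13.95
eef_pos: [0.5717, 0.2378, 0.1744]
ee_rot: [-0.589, 0.39, -0.392, 0.59]
ft_force: [-3.2, -0.8, 6.6]
opening: 0.0498
```

>>> apply_moves:
  rows:
    - {"grip": 0,"delta_pos": [0,0.1,0],"rotation": [0,0,0]}
    - {"grip": 0,"delta_pos": [0,0.1,0],"rotation": [0,0,0]}
    - {"grip": 0,"delta_pos": [0,0,0],"rotation": [0,0,0]}
    - {"grip": 0,"delta_pos": [0,0,0],"rotation": [0,0,0]}
  grip_force: 80

```text
t: 14.35
eef_pos: [0.5717, 0.2378, 0.1727]
ee_rot: [-0.589, 0.39, -0.392, 0.59]
ft_force: [-3.0, -0.9, 7.4]
opening: 0.0495
```

>>> apply_moves:
  rows:
    - {"grip": 0,"delta_pos": [0,0.1,0],"rotation": [0,0,0]}
    - {"grip": 0,"delta_pos": [0,0.1,0],"rotation": [0,0,0]}
    - {"grip": 0,"delta_pos": [0,0.05,0],"rotation": [0,0,0]}
    - {"grip": 0,"delta_pos": [0,0,0],"rotation": [0,0,0]}
    - {"grip": 0,"delta_pos": [0,0,0],"rotation": [0,0,0]}

```text
t: 14.85
eef_pos: [0.5717, 0.2378, 0.1704]
ee_rot: [-0.589, 0.39, -0.392, 0.59]
ft_force: [-4.1, -1.1, 9.3]
opening: 0.0497
```

>>> apply_moves:
  rows:
    - {"grip": 0,"delta_pos": [0,0.05,0],"rotation": [0,0,0]}
    - {"grip": 0,"delta_pos": [0,0.05,0],"rotation": [0,0,0]}
    - {"grip": 0,"delta_pos": [0,0,0],"rotation": [0,0,0]}

```text
t: 15.15
eef_pos: [0.5717, 0.2378, 0.1695]
ee_rot: [-0.589, 0.39, -0.392, 0.59]
ft_force: [-2.4, -1.6, 8.9]
opening: 0.0497
```

>>> apply_moves:
  rows:
    - {"grip": 0,"delta_pos": [0,0.05,0],"rotation": [0,0,0]}
    - {"grip": 0,"delta_pos": [0,0.05,0],"rotation": [0,0,0]}
    - {"grip": 0,"delta_pos": [0,0,0],"rotation": [0,0,0]}
    - {"grip": 0,"delta_pos": [0,0,0],"rotation": [0,0,0]}

```text
t: 15.55
eef_pos: [0.5718, 0.2378, 0.1695]
ee_rot: [-0.589, 0.389, -0.392, 0.59]
ft_force: [-5.8, -1.5, 14.6]
opening: 0.0498
```

Commanding 1 mm more left z unchanged at 0.1695 (12 mm below the free seat) and raised the force by about 6 N, so the stop is reached. I add a little firm preload and check.

>>> apply_moves:
  rows:
    - {"grip": 0,"delta_pos": [0,0.05,0],"rotation": [0,0,0]}
    - {"grip": 0,"delta_pos": [0,0.05,0],"rotation": [0,0,0]}
    - {"grip": 0,"delta_pos": [0,0,0],"rotation": [0,0,0]}
    - {"grip": 0,"delta_pos": [0,0,0],"rotation": [0,0,0]}
    - {"grip": 0,"delta_pos": [0,0,0],"rotation": [0,0,0]}

```text
t: 16.05
eef_pos: [0.5718, 0.2378, 0.1694]
ee_rot: [-0.589, 0.389, -0.392, 0.59]
ft_force: [-9.1, -3.7, 19.6]
opening: 0.0495
```

Run:
```python
from h import *
s=readout.read_state();print(s['t'],s['eef_pos'],s['ft_force'],s['wrist_torque'],s['opening'])
c=cam('scene','s4.png');a=cv2.resize(c['img'][195:300,290:440],None,fx=5,fy=5,interpolation=2);cv2.imwrite('pics/s4c.png',a[:,:,::-1])
```

```text
16.05 [0.57179239 0.23778138 0.16944481] [-9.08003581 -3.67614763 19.64247846] [-0.52533379  1.60085274 -0.02149796] 0.049535341020493055
```

View pics/s4c.png

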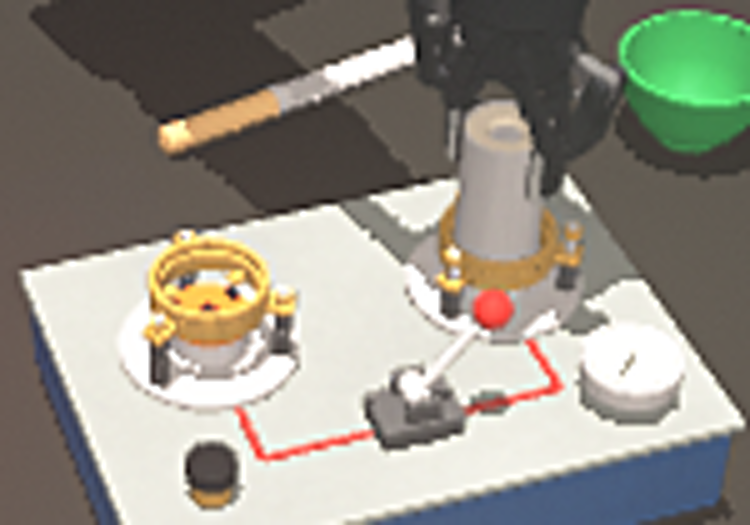

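The left ring is visibly down, with its posts standing proud at (455,260) and (570,235) in the crop. The flask is upright in it, the right ring is up, and the lever is unchanged. I hand in.

Run:
```python
from h import *
workorder.hand_in();s=readout.read_state();print(s['t'],s['eef_pos'],s['ft_force'])
```

```text
the job is handed in; nothing more can be done
the job is handed in; nothing more can be done
```

I took the small steel flask from the board, stood it in the left well's ring (the side the lever leans to) and pressed it down to the stop. I handed in at about 16 s, still holding it there.

- **Seating:** the ring stopped 12 mm below its free height (TCP z 0.1694 against 0.1694 predicted). The last 2 mm I commanded added only force. The push on the seal at the end was about 24 N.
- **Last picture:** the flask is upright, the left ring is down, the right ring is up, and the lever and the bench items in view have not moved.
- **What disagreed:** estimates of where the flask sat in the gripper differed by up to 3 mm, so I centred it on the scene camera's edges instead. A sideways force stayed throughout, reaching about 10 N at the end. I took it to be friction, because at light load shifting the flask sideways did not change it.
- **Not checked:** no reading came back after the hand-in, so I did not confirm the hold during the final second.

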